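# Find and seat the rocking lid on a rack of hearing-aid drying pots

## Task

One of the four lids on the hearing-aid drying pots is not down in its pot and rocks. Press with a fingertip on the lids, out near the rim, until you have found the one that rocks, then push that lid sideways over its pot until it drops fully home and lies flat on the rim like the other three. Do not lift or pick up any lid, and leave the other things on the bench where they are.

Things in the scene. Friction and masses are not known exactly. Their poses are not given: they have to be found in the camera images.
- rack: Low grey plastic tray, 96 x 496 mm, that does not move; its four wells stand in one row, 120 mm apart, and hold the four pots. Origin: centre of its underside, on the bench; y runs along the row, x across it. The wells lie at y = -180, -60, 60 and 180 mm, x = 0.
- pot_a: One of four identical pale grey round pots, 52 mm high, held upright and fast in the rack; any pot may stand in any well. Mouth 58 mm inside, rim 68 mm outside, 5 mm wide, body 63 mm. Origin: centre of its underside, 10 mm above the bench, so its rim is 62 mm above the bench; z up; its turn about z means nothing.
- pot_b: One of four identical pale grey round pots, 52 mm high, held upright and fast in the rack; any pot may stand in any well. Mouth 58 mm inside, rim 68 mm outside, 5 mm wide, body 63 mm. Origin: centre of its underside, 10 mm above the bench, so its rim is 62 mm above the bench; z up; its turn about z means nothing.
- pot_c: One of four identical pale grey round pots, 52 mm high, held upright and fast in the rack; any pot may stand in any well. Mouth 58 mm inside, rim 68 mm outside, 5 mm wide, body 63 mm. Origin: centre of its underside, 10 mm above the bench, so its rim is 62 mm above the bench; z up; its turn about z means nothing.
- pot_d: One of four identical pale grey round pots, 52 mm high, held upright and fast in the rack; any pot may stand in any well. Mouth 58 mm inside, rim 68 mm outside, 5 mm wide, body 63 mm. Origin: centre of its underside, 10 mm above the bench, so its rim is 62 mm above the bench; z up; its turn about z means nothing.
- lid_a: Loose white round lid of pot_a, 18 to 33 g, same as the other three. Flat flange 74 mm across, 3.5 mm thick; under it a plug 55 mm across, 4 mm deep, that drops into the pot's mouth with 1.5 mm play all round. Origin: on the lid's axis, at the underside of the flange; z up. Home: origin 52 mm above the pot's origin, top 65.5 mm above the bench, no rocking.
- lid_b: Loose white round lid of pot_b, 18 to 33 g, same as the other three. Any of the four may be the one not home. That lid lies 4.5 to 6 mm off its pot's axis, to any side, with its plug up on the rim on that side: this side is raised and overhangs, the opposite side lies on the rim; it tilts about 5 degrees, so its middle is about 3 mm up.
- lid_c: Loose white round lid of pot_c, 18 to 33 g, same as the other three. Pressed on its raised side, well out (it pivots about 12 mm from its middle; 24 mm out is good), the lid not home gives at once and tips level, its top then 4 mm above one at home, and tips back when released; pressed in its middle or on its low side it stays. A lid at home does not move when pressed.
- lid_d: Loose white round lid of pot_d, 18 to 33 g, same as the other three. Pushed at its overhanging edge towards the pot's axis, the lid not home slides with almost no force and drops in by itself; pushed too far, its plug stops against the inside of the pot. Between the edges of neighbouring lids there are at least 40 mm.
- processor: Bystander: matte grey behind-the-ear cochlear sound processor lying on its side, about 35 x 60 mm, 9 mm high, beyond the rack. Origin: near its middle, on the bench.
- tweezers: Bystander: steel tweezers lying flat, 120 mm long along their y, 14 mm wide, 4 mm high, beyond the rack. Origin: their middle, on the bench.
- denture_cup: Bystander: open blue plastic denture cup, 90 mm across the rim with a thumb tab standing out 9 mm, 70 mm high, empty, between the rack and the robot. Origin: centre of its underside.
- vial: Bystander: clear vial of spare domes with a white cap, 27 mm across, 48 mm high, standing between the rack and the robot. Origin: centre of its underside.
Things that resemble listed ones, but are neither listed nor needed, are in the scene too. Leave any purple, red or turquoise look-alike of the lid_a alone.

How it is judged:
On the way, in this order (a step that is already met when the one before it is completed fails the run):
1. the lid that rocks has been pressed on its raised side, by the fingers, so that it rocked over level (tilt under 0.045 rad while still more than 2.5 mm up) (((contact force between the fingers and lid_a above 0.6 N and z of lid_a in the frame of pot_a above 0.0545 m and angle between lid_a's own z axis and vertical below 0.045 rad) or (contact force between the fingers and lid_b above 0.6 N and z of lid_b in the frame of pot_b above 0.0545 m and angle between lid_b's own z axis and vertical below 0.045 rad) or (contact force between the fingers and lid_c above 0.6 N and z of lid_c in the frame of pot_c above 0.0545 m and angle between lid_c's own z axis and vertical below 0.045 rad) or (contact force between the fingers and lid_d above 0.6 N and z of lid_d in the frame of pot_d above 0.0545 m and angle between lid_d's own z axis and vertical below 0.045 rad))), for 0.1 s.
2. all four lids lie home in their pots (z of lid_a in the frame of pot_a between 0.05 and 0.0533 m and angle between each of lid_a, lid_b, lid_c, lid_d's own z axis and vertical below 0.03 rad and horizontal distance between lid_a and pot_a below 0.0035 m and z of lid_b in the frame of pot_b between 0.05 and 0.0533 m and horizontal distance between lid_b and pot_b below 0.0035 m and z of lid_c in the frame of pot_c between 0.05 and 0.0533 m and horizontal distance between lid_c and pot_c below 0.0035 m and z of lid_d in the frame of pot_d between 0.05 and 0.0533 m and horizontal distance between lid_d and pot_d below 0.0035 m), for 0.2 s.
At the end, for the whole second after the job is handed in: All four lids are home and at rest: flange within 1.3 mm of the pot's rim, within 0.03 rad of level, centred on the pot to 3.5 mm (all of step 2 and linear speed of each of lid_a, lid_b, lid_c, lid_d below 0.01 m/s); the robot touches nothing.
It fails at once if a lid is lifted (more than 12 mm above its pot's rim) or tipped over (more than 0.35 rad) (z of lid_a in the frame of pot_a above 0.064 m or angle between any of lid_a, lid_b, lid_c, lid_d's own z axis and vertical above 0.35 rad or z of lid_b in the frame of pot_b above 0.064 m or z of lid_c in the frame of pot_c above 0.064 m or z of lid_d in the frame of pot_d above 0.064 m).
It fails at once if the sound processor, tweezers, denture cup or vial is shifted more than 20 mm, or the cup or vial is tipped more than 0.3 rad (distance of any of processor, tweezers, denture_cup, vial from where it was at the start of the episode above 0.02 m or angle between any of denture_cup, vial's own z axis and vertical above 0.3 rad).
It also fails if it takes over 72 s, if anything falls off the work surface, if the arm or the gripper's body presses on something with over 40 N, if the wrist force passes 120 N, or if a joint passes its speed limit or range.

## Robot

A 7-joint arm with a two-finger parallel gripper is mounted at the origin on the work surface. World frame = base frame: x ahead of the robot, y to its left, z up, the work surface at z = 0. Lengths are in m, angles in rad, forces in N, time in s.
With the tool pointing down it reaches from about 0.4 to 0.85 m from the base axis. Payload 10.4 kg.
Tool frame: the origin (TCP) lies on the mounting face of the last link; the fingertips stand tip_extent ahead of it and the grasp point (between the pads) lies 164 mm ahead of it (tip_extent is the distance from the TCP to the fingertips, in m); z points along the fingers, y is the line along which they close (so a half turn about z gives the same grasp; the last joint's range is limited). The gripper opens to 87 mm and grips with 3 to 60 N. Pads are 19 mm wide; open, the fingers measure 117 mm over their backs; the gripper's body (75 mm by 190 mm) begins 51 mm behind the grasp point.
Start: joints at [1.309, 0.332, -0.065, 1.46, 0.022, 1.35, -0.088], TCP at [0.148, -0.607, 0.405] pointing down, gripper open.
Joint ranges: [-2.6, 2.6], [-0.5, 2.12], [-1.47, 1.34], [0.16, 2.42], [-1.27, 4.41], [0.06, 2.06], [-2.6, 2.6]. Speed limits (rad/s): [2.22, 2.22, 2.79, 2.79, 3.14, 3.14, 3.14].

## Interface

Orientations are given as a unit quaternion [x, y, z, w].
In Python, from cell import * gives the robot as it stands.
- The arm moves only by the tool jog_arm, never from a script. Its argument "moves" is a list that holds one entry, the list of rows, each a list of 7 numbers: the shift along the world's x, y, z in cm, then the turn, a rotation vector about the world's x, y, z in rad, then the finger opening in cm, from 0 to 8.7. In form: [[[dx, dy, dz, rx, ry, rz, grip], ...]]. A call has 1 to 5 rows; each row shifts and turns the commanded pose from where the row before left it; what a row does not reach is not made up. A row lasts 1/12 s, in which the tool goes at most 41.7 mm and 7.16 degrees, less where a joint would pass 70% of its speed; a pose out of reach is approached as far as the arm can. A call is refused whole if a number of a shift passes 4.17 or a number of a turn 0.125, either way. A call with a gripper value outside its range is refused whole. The fingers move at their own pace and stop on an object; the grip force is fixed at half the most. Time passes only in rows, so rows that do not move let the fingers close. It gives the time, the measured TCP pose, the force, the opening and the grip force at its end, in the units of the state.
- sense(): the state, without advancing time (a new reading comes with each control period).
- camera(name): name is "scene" or "top" or "wrist"; returns a dict with "frame" (400x640x3 uint8, red, green, blue), "intrinsics" (3x3 intrinsics, pixels), "R" (3x3) and "t" (3): a world point X has camera coordinates R X + t; the wrist camera has in their place "tool_from_camera" (4x4, takes a point from camera to tool coordinates, whose origin is the TCP and whose axes are the flange's). Camera axes: x right, y down, z forward; pixel columns grow to the right and rows downward; lengths in m; the calibration is good to about 2 mm. A picture is of the moment at which its call begins: read the wrist's pose just before it. There is no depth.
- sign_off(): hands the job in; it is judged then, once.
Trained networks look in the newest picture that a camera, given by its name, has taken for a name from the list of things; names that differ only in an ending like _2 or _b are one class to them, and where a whole thing is asked for, a point or a joint stands for the part that bears it (a point fixed in the world has none). Each returns a list of dicts, best first, with "p" (0 to 1); they miss things now and then, are a little off and sometimes report something else, mostly with a low value. They report only what shows in the picture. A call takes as long as a camera call. They do not tell look-alikes from the thing itself.
- find_in(query, camera): "location" ([row, column] in pixels, amid what is visible of it).
- regions_of(query, camera): "region" (400x640 bool, what is visible of it) and "location" ([row, column] in pixels, amid what is visible of it).
The state is a dict: "t": time; "joint_pos": joint angles; "qvel": joint speeds; "joint_efforts": joint torques, N m; "tcp_pos": TCP position; "ee_rot": TCP orientation; "wrist_force": force on the tool from outside, world axes, zero at the start; "torque": the same for the moment, N m; "grip_width": finger opening in m; "grip_force": force on a finger pad.
Only numpy, scipy, OpenCV 4.12 (cv2) and the standard library are available. Lean on these libraries where they do the work, as an engineer would, in place of code of your own. Each camera call takes 0.05 s, during which the arm holds its last target. There are 200 camera calls.

## Working session

There is one attempt and no reset: what is moved stays moved. The work goes in short steps, Python scripts to look and compute and a tool call to move; the robot and the scene stay as the last step left them, time stands still between calls to the robot, and variables do not carry over. Pictures are saved under pics/ and viewed, at most 10 in all, crops included, and the job is handed in when it is done.

Besides the shell and the picture viewer there is one more tool, called after "Request:" in YAML: its name, and indented under it one key for each argument. jog_arm: Moves the arm, as the interface text tells. Its arguments: {"type":"object","properties":{"moves":{"type":"array"}},"required":["moves"]}

```bash
mkdir -p pics; cat > h.py <<'E'
from cell import *
import numpy as np, cv2
def px2w(c,rc,z):
    K=np.array(c["intrinsics"]);R=np.array(c["R"]);t=np.array(c["t"])
    d=R.T@np.linalg.solve(K,[rc[1],rc[0],1.]);o=-R.T@t
    return o+d*(z-o[2])/d[2]
def save(c,n): cv2.imwrite("pics/"+n,c["frame"][:,:,::-1])
E
python3 - <<'E'
from h import *
s=sense();print(s["t"],s["tcp_pos"],s["ee_rot"],s["wrist_force"],[k for k in s])
for n in("top","scene"):
    c=camera(n);save(c,n+".png")
    for q,z in(("lid_a",.0655),("pot_a",.06),("rack",.01),("vial",.048),("denture_cup",.07),("processor",.005),("tweezers",.002)):
        for r in regions_of(q,n):
            print(n,q,round(r["p"],2),np.round(r["location"]),np.round(px2w(c,r["location"],z),3),r["region"].sum())
try: print(tip_extent)
except Exception as e: print(e)
E
cd pics; python3 -c "
import cv2,numpy as np
a=cv2.imread('top.png');print(a.shape)"
```

```text
0.0 [ 0.14780675 -0.60714407  0.40395855] [ 9.92880620e-01  1.19111739e-01 -1.15302540e-04 -6.74759691e-04] [ 0.28395415 -0.2153373   0.599531  ] ['t', 'joint_pos', 'qvel', 'joint_efforts', 'tcp_pos', 'ee_rot', 'wrist_force', 'torque', 'grip_force', 'grip_width']
top lid_a 0.97 [205. 187.] [0.571 0.256 0.066] 1454
top lid_a 0.89 [ 93. 283.] [0.753 0.099 0.066] 1319
top lid_a 0.79 [132. 201.] [0.691 0.234 0.066] 1347
top lid_a 0.69 [198. 261.] [0.581 0.135 0.066] 1632
top lid_a 0.61 [211. 333.] [0.558 0.019 0.066] 1649
top lid_a 0.57 [238. 479.] [ 0.511 -0.217  0.066] 1674
top lid_a 0.55 [221. 406.] [ 0.541 -0.101  0.066] 1728
top pot_a 0.54 [234. 453.] [ 0.518 -0.177  0.06 ] 195
top pot_a 0.26 [156. 424.] [ 0.648 -0.133  0.06 ] 391
top rack 0.68 [220. 365.] [ 0.543 -0.039  0.01 ] 9708
top rack 0.39 [289. 406.] [ 0.422 -0.109  0.01 ] 295
top vial 0.64 [288. 404.] [ 0.43  -0.097  0.048] 283
top denture_cup 0.76 [290. 293.] [0.433 0.083 0.07 ] 2577
top processor 0.75 [141. 316.] [0.684 0.046 0.005] 233
top processor 0.52 [286. 400.] [ 0.427 -0.1    0.005] 254
top tweezers 0.71 [160. 423
[... 348 characters left out ...]
6] 1970
scene lid_a 0.62 [188. 319.] [0.559 0.02  0.066] 882
scene pot_a 0.82 [230. 384.] [0.641 0.141 0.06 ] 818
scene pot_a 0.79 [209. 318.] [0.61  0.032 0.06 ] 686
scene pot_a 0.67 [192. 259.] [ 0.585 -0.077  0.06 ] 737
scene pot_a 0.62 [180. 210.] [ 0.57  -0.177  0.06 ] 611
scene pot_a 0.24 [220. 304.] [0.645 0.019 0.06 ] 7004
scene rack 0.72 [222. 302.] [ 0.586 -0.003  0.01 ] 7185
scene vial 0.53 [161. 276.] [ 0.455 -0.094  0.048] 285
scene denture_cup 0.81 [171. 364.] [0.49  0.085 0.07 ] 1979
scene processor 0.53 [266. 311.] [0.683 0.04  0.005] 222
scene processor 0.51 [192. 258.] [ 0.507 -0.115  0.005] 764
scene tweezers 0.67 [238. 218.] [ 0.652 -0.131  0.002] 381
0.1822
(400, 640, 3)
```

View pics/top.png

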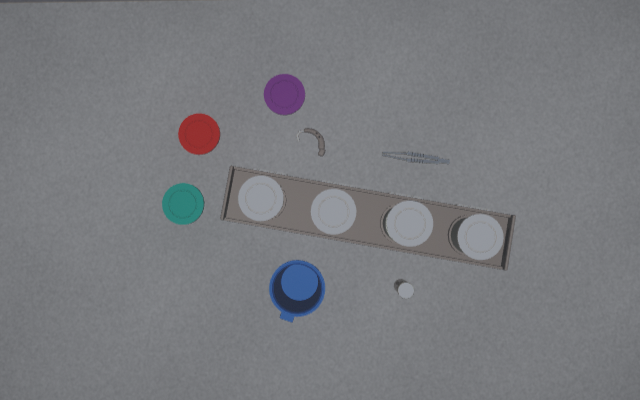

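View pics/scene.png

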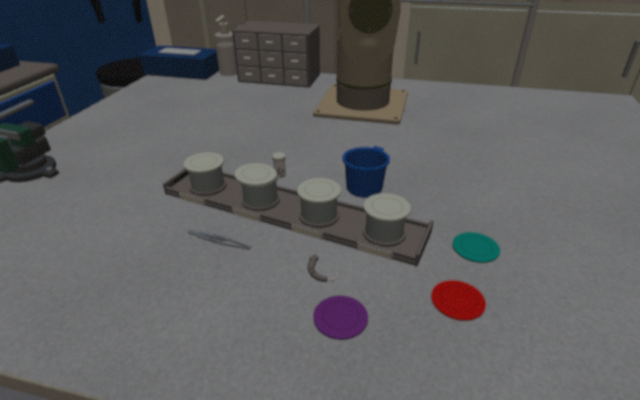

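The top view shows four white lids in the rack at about (198,261), (211,333), (223,409) and (237,480). The purple (94,284), red (133,199) and turquoise (204,183) discs are look-alikes to leave alone. Next I'll fit the white lids precisely against the known 120 mm row.

```bash
cat >> h.py <<'E'
def fit(c,z=.0655,K=None):
    hsv=cv2.cvtColor(c["frame"],cv2.COLOR_RGB2HSV)
    m=((hsv[...,2]>135)&(hsv[...,1]<40)).astype(np.uint8)
    m=cv2.morphologyEx(m,cv2.MORPH_OPEN,np.ones((5,5)))
    cs,_=cv2.findContours(m,cv2.RETR_EXTERNAL,cv2.CHAIN_APPROX_NONE)
    out=[]
    for k in cs:
        if cv2.contourArea(k)>500:
            h=cv2.convexHull(k)
            out.append((cv2.fitEllipse(k),cv2.contourArea(k),cv2.contourArea(h)))
    return out
E
python3 - <<'E'
from h import *
c=camera("top")
P=[]
for e,a,h in fit(c):
    w=px2w(c,e[0][::-1],.0655);P.append(w[:2]);print(np.round(e[0],1),np.round(e[1],1),a,h,np.round(w,4))
P=np.array(sorted(P,key=lambda p:p[1]))
print(np.linalg.norm(np.diff(P,axis=0),axis=1))
# fit 3-of-4 with rigid 120mm row
for skip in [None,0,1,2,3]:
    idx=[i for i in range(4) if i!=skip]
    L=np.array([-.18,-.06,.06,.18])
    q=(P[:,0]+1j*P[:,1]);l=L[idx];c0=q[idx].mean();d=((q[idx]-c0)*(l-l.mean())).sum();d/=abs(d)
    org=c0-d*l.mean();r=(q-(org+d*L))
    print(skip,org,np.angle(d),np.round(abs(r)*1e3,1),np.round(r*1e3,1))
f=c["frame"][160:275,215:520];cv2.imwrite("pics/crop.png",cv2.resize(f,(795,300),interpolation=cv2.INTER_CUBIC)[:,:,::-1])
g=cv2.cvtColor(c["frame"],cv2.COLOR_RGB2HSV);print(g[211,333],g[180,300],g[300,500])
E
```

```text
[480.1 236.6] [44.5 45. ] 1572.0 1596.0 [ 0.5145 -0.219   0.0655]
[409.4 223.3] [45.1 45.8] 1618.5 1646.0 [ 0.5373 -0.1053  0.0655]
[333.1 211.3] [44.6 44.9] 1573.0 1598.0 [0.5581 0.0182 0.0655]
[260.2 197.9] [44.1 44.6] 1546.0 1567.5 [0.5811 0.1365 0.0655]
[0.11594879 0.12522682 0.1205445 ]
None (0.5477481686781094-0.04236155972792526j) 1.3873492641336502 [0.6 3.9 1.7 2. ] [-0.4+0.4j  0.5-3.9j -0.6+1.6j  0.6+1.9j]
0 (0.5481180687621425-0.04253375677726698j) 1.3912628110869023 [1.6 3.7 1.9 2.2] [-1.5+0.7j -0.2-3.7j -0.7+1.7j  0.9+2.j ]
1 (0.5475709850440403-0.041055341144165015j) 1.3859803020420407 [1.  5.3 0.6 0.8] [ 0. -1.j   0.7-5.2j -0.5+0.3j  0.5+0.7j]
2 (0.5479643764204574-0.04289482337606912j) 1.386323528501776 [1.  3.4 2.3 2.5] [-0.5+0.9j  0.3-3.4j -0.9+2.1j  0.2+2.5j]
3 (0.5474687283558831-0.042985944110225945j) 1.3889547069367867 [1.1 3.3 2.2 2.7] [-0.4+1.1j  0.6-3.3j -0.2+2.2j  1.1+2.5j]
[108  16 159] [  5  14 111] [114  10 128]
```

View pics/crop.png

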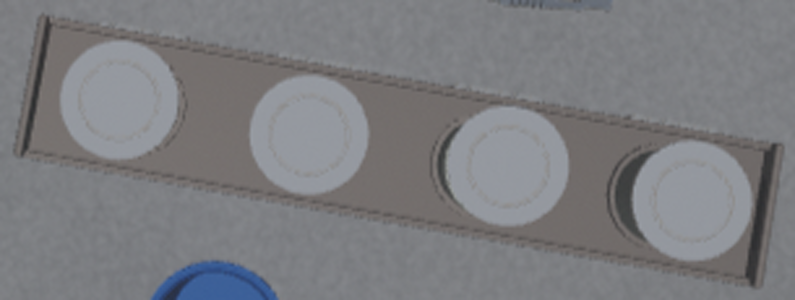

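The second lid from the right, at (223,409), is the odd one. It sits 5.3 mm off the 120 mm row towards −y, while the other three fit to about 1 mm. It also looks slightly larger, as a raised lid would. Its raised side should be −y, so I'm moving above that side with the fingers closed and their line across the row.

Request:
jog_arm:
  moves:
    - [[1.96,2.39,-0.5,0,0,0.057,0],[1.96,2.39,-0.5,0,0,0.057,0],[1.96,2.39,-0.5,0,0,0.057,0],[1.96,2.39,-0.5,0,0,0.057,0],[1.96,2.39,-0.5,0,0,0.057,0]]

```text
t: 1.27
tcp_pos: [0.2465, -0.4865, 0.3797]
ee_rot: [0.966, 0.26, 0.0, 0.0]
wrist_force: [-0.1, -0.7, -0.2]
grip_width: 0.0615
grip_force: 0.0
```

Request:
jog_arm:
  moves:
    - [[1.96,2.39,-0.5,0,0,0.057,0],[1.96,2.39,-0.5,0,0,0.057,0],[1.96,2.39,-0.5,0,0,0.057,0],[1.96,2.39,-0.5,0,0,0.057,0],[1.96,2.39,-0.5,0,0,0.057,0]]

```text
t: 1.68
tcp_pos: [0.3445, -0.367, 0.3548]
ee_rot: [0.919, 0.395, 0.0, 0.0]
wrist_force: [-0.3, -0.3, -0.0]
grip_width: 0.0286
grip_force: 0.0
```

Request:
jog_arm:
  moves:
    - [[1.96,2.39,-0.5,0,0,0.057,0],[1.96,2.39,-0.5,0,0,0.057,0],[1.96,2.39,-0.5,0,0,0.057,0],[1.96,2.39,-0.5,0,0,0.057,0],[1.96,2.39,-0.5,0,0,0.057,0]]

```text
t: 2.1
tcp_pos: [0.4426, -0.2475, 0.3298]
ee_rot: [0.853, 0.521, 0.0, 0.0]
wrist_force: [0.3, -1.5, -0.6]
grip_width: 0.0016
grip_force: 0.0
```

Request:
jog_arm:
  moves:
    - [[1.96,2.39,-0.5,0,0,0.057,0],[1.96,2.39,-0.5,0,0,0.057,0],[1.96,2.39,-0.5,0,0,0.057,0],[1.96,2.39,-0.5,0,0,0.057,0],[1.96,2.39,-0.5,0,0,0.057,0]]

```text
t: 2.52
tcp_pos: [0.5407, -0.1281, 0.3047]
ee_rot: [0.771, 0.637, 0.0, 0.0]
wrist_force: [-0.4, -0.9, -0.6]
grip_width: 0.0003
grip_force: 0.0
```

```bash
python3 - <<'E'
from h import *
s=sense();print(s["t"],s["tcp_pos"],s["ee_rot"],s["joint_pos"],s["wrist_force"],s["grip_width"])
c=camera("wrist");save(c,"w1.png")
from scipy.spatial.transform import Rotation as Ro
T=np.array(c["tool_from_camera"]);Rw=Ro.from_quat(s["ee_rot"]).as_matrix()
Rc=Rw@T[:3,:3];tc=Rw@T[:3,3]+s["tcp_pos"]
c["R"]=Rc.T;c["t"]=-Rc.T@tc
for r in regions_of("lid_a","wrist"): print(r["p"],r["location"],px2w(c,r["location"],.0655),r["region"].sum())
print(px2w(c,(200,320),.06), tc)
E
```

```text
2.5167 [ 0.54065448 -0.12809741  0.30474998] [7.70842598e-01 6.37025569e-01 1.46839540e-04 3.02646235e-04] [ 0.65517664  0.31777414 -0.59224366  1.74505212  0.19370102  1.13672889
 -0.1852441 ] [-0.43733935 -0.91869876 -0.56325353] 0.000306269814583143
0.93 [178.0, 306.6] [ 0.53946923 -0.10195454  0.0655    ] 9582
0.83 [16.5, 301.5] [ 0.55559479 -0.00696199  0.0655    ] 3424
0.56 [340.2, 315.7] [ 0.52081157 -0.2302954   0.0655    ] 383
[ 0.54506374 -0.12043424  0.06      ] [ 0.55645753 -0.04917684  0.28428408]
```

View pics/w1.png

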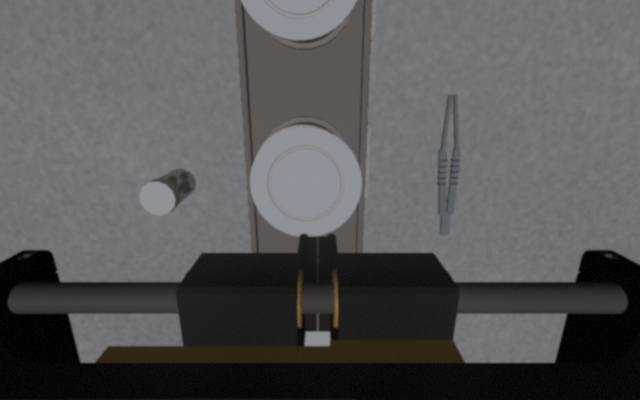

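The wrist view confirms it: the pot rim shows on the +y (upper) side of this lid at (120,305), and the lid centre is about (178,306), so it overhangs towards −y. I'm lowering onto the −y side.

Request:
jog_arm:
  moves:
    - [[0,0,-1.5,0,0,0,0],[0,0,-1.5,0,0,0,0],[0,0,-1.2,0,0,0,0],[0,0,-0.7,0,0,0,0],[0,0,0,0,0,0,0]]

```text
t: 3.03
tcp_pos: [0.5392, -0.1296, 0.2543]
ee_rot: [0.772, 0.636, -0.001, -0.001]
wrist_force: [0.2, 0.0, -0.6]
grip_width: 0.0006
grip_force: 0.0
```

Request:
jog_arm:
  moves:
    - [[0,0,-0.1,0,0,0,0],[0,0,-0.1,0,0,0,0],[0,0,-0.1,0,0,0,0],[0,0,-0.1,0,0,0,0],[0,0,0,0,0,0,0]]

```text
t: 3.45
tcp_pos: [0.54, -0.1294, 0.2521]
ee_rot: [0.772, 0.636, 0.0, 0.0]
wrist_force: [-0.0, -0.2, 1.0]
grip_width: 0.0007
grip_force: 0.4
```

Request:
jog_arm:
  moves:
    - [[0,0,-0.1,0,0,0,0],[0,0,0,0,0,0,0],[0,0,0,0,0,0,0]]

```text
t: 3.7
tcp_pos: [0.5401, -0.1294, 0.2517]
ee_rot: [0.772, 0.636, 0.0, 0.001]
wrist_force: [-1.7, -0.9, 8.6]
grip_width: 0.0008
grip_force: 3.7
```

Request:
jog_arm:
  moves:
    - [[0,0,-0.1,0,0,0,0],[0,0,0,0,0,0,0],[0,0,0,0,0,0,0]]

```text
t: 3.95
tcp_pos: [0.5402, -0.1293, 0.2514]
ee_rot: [0.772, 0.636, 0.0, 0.001]
wrist_force: [-4.2, -0.6, 15.1]
grip_width: 0.0004
grip_force: 7.4
```

```bash
python3 - <<'E'
from h import *
s=sense();print(s["t"],s["tcp_pos"],s["wrist_force"])
c=camera("scene");cv2.imwrite("pics/s2.png",cv2.resize(c["frame"][130:270,150:430],(800,400),interpolation=cv2.INTER_CUBIC)[:,:,::-1])
E
```

```text
3.95 [ 0.54020616 -0.12934819  0.25137843] [-4.23603864 -0.59689297 15.05991745]
```

View pics/s2.png

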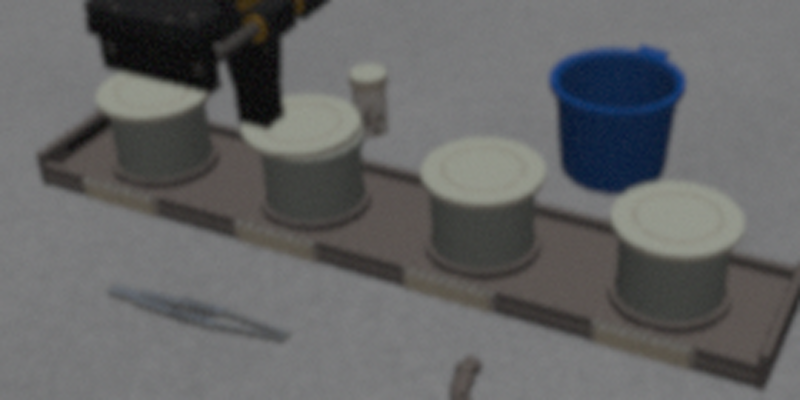

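The fingertip stopped hard at about 69.5 mm, which is 4 mm above home height. So this lid rocked over level, and it's the right one. Now I'll lift, turn about 0.3 rad so the finger faces the pot's axis, and come down in the gap on its −y side.

Request:
jog_arm:
  moves:
    - [[0,0,0.5,0,0,0,0],[0,0,1.5,0,0,0,0],[0,0,1.5,0,0,0,0],[0.1,-1.1,0,0,0,0.1,0],[0.1,-1.1,0,0,0,0.1,0]]

```text
t: 4.42
tcp_pos: [0.5423, -0.1508, 0.2861]
ee_rot: [0.702, 0.712, 0.0, 0.001]
wrist_force: [0.7, -0.0, -0.0]
grip_width: 0.0004
grip_force: 0.0
```

Request:
jog_arm:
  moves:
    - [[0.2,-1.1,0,0,0,0.1,0],[0,0,0,0,0,0,0],[0,0,0,0,0,0,0]]

```text
t: 4.67
tcp_pos: [0.5437, -0.1625, 0.2847]
ee_rot: [0.669, 0.743, 0.0, -0.0]
wrist_force: [-0.0, 0.6, 0.5]
grip_width: 0.0004
grip_force: 0.0
```

```bash
python3 - <<'E'
from h import *
s=sense();print(s["t"],s["tcp_pos"],s["ee_rot"],s["wrist_force"])
from scipy.spatial.transform import Rotation as Ro
c=camera("wrist");save(c,"w2.png")
T=np.array(c["tool_from_camera"]);Rw=Ro.from_quat(s["ee_rot"]).as_matrix()
Rc=Rw@T[:3,:3];c["R"]=Rc.T;c["t"]=-Rc.T@(Rw@T[:3,3]+s["tcp_pos"])
for e,a,h in fit(c): print(np.round(e[0]),np.round(e[1]),px2w(c,e[0][::-1],.067))
E
```

```text
4.6667 [ 0.54373542 -0.16247945  0.28465346] [ 6.69471590e-01  7.42837611e-01  1.72851023e-04 -2.08754410e-04] [-0.03113979  0.60884862  0.51868291]
[139. 102.] [38. 44.] [ 0.43714777 -0.09880572  0.067     ]
[317. 129.] [127. 131.] [ 0.5379351  -0.10314724  0.067     ]
```

View pics/w2.png

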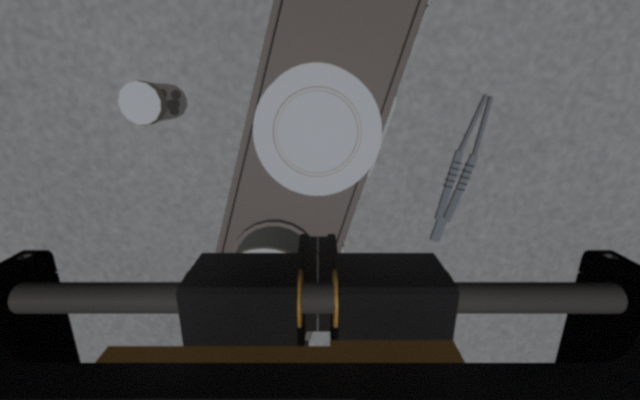

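The lid is centred at column 317, in line with the fingers at column 318, and the gap below them is clear. Descending.

Request:
jog_arm:
  moves:
    - [[0,0,-1.5,0,0,0,0],[0,0,-1.2,0,0,0,0],[0,0,-0.8,0,0,0,0],[0,0,-0.4,0,0,0,0],[0,0,0,0,0,0,0]]

```text
t: 5.13
tcp_pos: [0.5435, -0.1618, 0.2446]
ee_rot: [0.668, 0.744, -0.0, -0.001]
wrist_force: [-0.9, 0.3, 0.0]
grip_width: 0.0003
grip_force: 0.0
```

Request:
jog_arm:
  moves:
    - [[-0.03,0.3,0,0,0,0,0],[-0.03,0.3,0,0,0,0,0],[-0.02,0.2,0,0,0,0,0],[0,0,0,0,0,0,0]]

```text
t: 5.47
tcp_pos: [0.5432, -0.1535, 0.2463]
ee_rot: [0.668, 0.744, 0.0, 0.0]
wrist_force: [0.2, -0.1, -0.2]
grip_width: 0.0003
grip_force: 0.0
```

Request:
jog_arm:
  moves:
    - [[-0.01,0.1,0,0,0,0,0],[-0.01,0.1,0,0,0,0,0],[-0.01,0.1,0,0,0,0,0],[-0.01,0.1,0,0,0,0,0],[0,0,0,0,0,0,0]]

```text
t: 5.88
tcp_pos: [0.5426, -0.1501, 0.2458]
ee_rot: [0.668, 0.744, 0.0, 0.0]
wrist_force: [0.8, -0.2, -0.6]
grip_width: 0.0002
grip_force: 0.0
```

```bash
cat >> h.py <<'E'
def wr():
    from scipy.spatial.transform import Rotation as Ro
    s=sense();c=camera("wrist")
    T=np.array(c["tool_from_camera"]);Rw=Ro.from_quat(s["ee_rot"]).as_matrix()
    Rc=Rw@T[:3,:3];c["R"]=Rc.T;c["t"]=-Rc.T@(Rw@T[:3,3]+s["tcp_pos"])
    print(s["t"],np.round(s["tcp_pos"],4),s["wrist_force"])
    for e,a,h in fit(c): print(np.round(e[0]),np.round(e[1],1),np.round(px2w(c,e[0][::-1],.067),4))
E
python3 -c "
from h import *
wr()
c=camera('top')
for e,a,h in fit(c): print(np.round(e[0],1),np.round(e[1],1),np.round(px2w(c,e[0][::-1],.0655),4))"
```

```text
5.8833 [ 0.5426 -0.1501  0.2458] [ 0.82390928 -0.24767694 -0.6193169 ]
[105. 129.] [44.1 53. ] [ 0.4391 -0.097   0.067 ]
[317. 161.] [153.3 154.8] [ 0.5377 -0.1017  0.067 ]
[407.3 223.5] [42.1 46.6] [ 0.537  -0.1017  0.0655]
[333.1 211.1] [45.3 46.1] [0.5583 0.0182 0.0655]
[260.2 197.8] [45.1 46. ] [0.5813 0.1367 0.0655]
[299.3 196.4] [422.6 635.1] [0.5829 0.0729 0.0655]
```

Request:
jog_arm:
  moves:
    - [[-0.01,0.1,0,0,0,0,0],[-0.01,0.1,0,0,0,0,0],[0,0,0,0,0,0,0]]

```text
t: 6.23
tcp_pos: [0.5424, -0.148, 0.2458]
ee_rot: [0.668, 0.744, 0.0, -0.0]
wrist_force: [0.2, 0.4, -0.7]
grip_width: 0.0004
grip_force: 0.0
```

```bash
python3 -c "
from h import *
wr()"
```

```text
6.2333 [ 0.5424 -0.148   0.2458] [ 0.16432623  0.3733112  -0.68855354]
[105. 133.] [43.9 52.6] [ 0.4391 -0.0968  0.067 ]
[317. 160.] [149.5 152.7] [ 0.5373 -0.0988  0.067 ]
```

Request:
jog_arm:
  moves:
    - [[-0.01,0.1,0,0,0,0,0],[-0.01,0.1,0,0,0,0,0],[0,0,0,0,0,0,0]]

```text
t: 6.53
tcp_pos: [0.5422, -0.146, 0.2458]
ee_rot: [0.668, 0.744, 0.0, -0.0]
wrist_force: [-0.2, 0.8, -0.3]
grip_width: 0.0009
grip_force: 0.0
```

```bash
python3 - <<'E'
from h import *
wr()
c=camera("wrist");save(c,"w3.png")
E
```

```text
6.5333 [ 0.5422 -0.146   0.2458] [-0.18678842  0.82778613 -0.27298569]
[106. 137.] [43.6 52.5] [ 0.4391 -0.0966  0.067 ]
[317. 160.] [149.5 152.6] [ 0.5371 -0.0968  0.067 ]
```

View pics/w3.png

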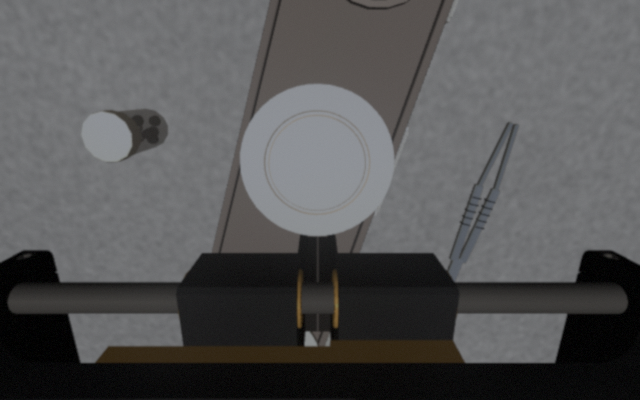

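The lid now looks smaller (150 px against 154), so it has dropped. Backing off, then checking.

Request:
jog_arm:
  moves:
    - [[0.03,-0.4,0,0,0,0,0],[0.05,-0.6,0,0,0,0,0],[0.03,-0.4,0,0,0,0,0],[0,0,1.5,0,0,0,0],[0,0,3,0,0,0,0]]

```text
t: 7.05
tcp_pos: [0.5421, -0.1613, 0.2881]
ee_rot: [0.668, 0.744, -0.001, -0.003]
wrist_force: [0.9, 0.7, 0.1]
grip_width: 0.0001
grip_force: 0.0
```

Request:
jog_arm:
  moves:
    - [[0,-2,3,0,0,0,0],[-1,-3.5,2,0,0,0,0],[-1.5,-3.5,0,0,0,0,0],[-1.5,-3.5,0,0,0,0,0],[-1.5,-3.5,0,0,0,0,0]]

```text
t: 7.47
tcp_pos: [0.4873, -0.3224, 0.3414]
ee_rot: [0.668, 0.744, -0.0, 0.001]
wrist_force: [-0.5, -0.4, -0.5]
grip_width: 0.0005
grip_force: 0.0
```

Request:
jog_arm:
  moves:
    - [[-1.5,-3.5,0,0,0,0,0],[-1.5,-3.5,0,0,0,0,0],[-1.5,-3.5,0,0,0,0,0],[-1,-2,0,0,0,0,0],[0,0,0,0,0,0,0]]

```text
t: 7.88
tcp_pos: [0.4289, -0.4515, 0.3401]
ee_rot: [0.671, 0.741, -0.001, -0.0]
wrist_force: [0.1, -0.8, -0.8]
grip_width: 0.0007
grip_force: 0.0
```

```bash
python3 - <<'E'
from h import *
P=[]
c=camera("top")
for e,a,h in fit(c):
    w=px2w(c,e[0][::-1],.0655);print(np.round(e[0],1),np.round(e[1],1),np.round(w,4))
    if max(e[1])<60:P.append(w[:2])
P=np.array(sorted(P,key=lambda p:p[1]));q=P[:,0]+1j*P[:,1]
print(abs(np.diff(q)))
if len(q)==4:
    l=np.array([-.18,-.06,.06,.18]);d=((q-q.mean())*l).sum();d/=abs(d);r=q-q.mean()-d*l;print(np.round(r*1e3,1))
s=sense();print(s["t"],s["wrist_force"],s["tcp_pos"])
c=camera("scene");cv2.imwrite("pics/s3.png",cv2.resize(c["frame"][130:270,150:430],(800,400),interpolation=cv2.INTER_CUBIC)[:,:,::-1])
E
```

```text
[480.1 236.6] [44.5 45. ] [ 0.5145 -0.219   0.0655]
[405.9 223.5] [44.5 45.2] [ 0.5369 -0.0995  0.0655]
[333.1 211.2] [44.6 45. ] [0.5581 0.0182 0.0655]
[260.2 197.9] [44.2 44.6] [0.5811 0.1366 0.0655]
[0.12156028 0.1195899  0.12055366]
[-0.1-1.1j  0.2+0.4j -0.5+0.1j  0.4+0.5j]
7.9333 [0.01201897 1.22779504 0.29437057] [ 0.43087204 -0.44863602  0.34021713]
```

View pics/s3.png

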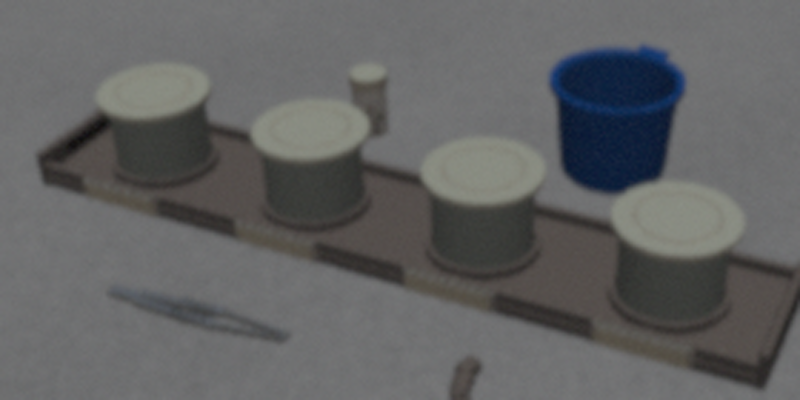

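The four lids now lie flat and evenly spaced at 120 mm, each within about 1 mm of the row. The cup, vial and tweezers look where they were, and the arm is clear. Signing off.

```bash
python3 -c "
from cell import *
print(sign_off())"
```

```text
the job is handed in; nothing more can be done
None
```

The rocking lid was the second from the −y end of the row; I pressed it level on its raised side, pushed it sideways until it dropped home, and handed the job in at about 8 s, with no verdict returned. In the last pictures all four lids lay flat within about 1 mm of the row, and I pressed only that lid because the images had already singled it out.

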